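# Click the brush-head reminder wheel round to the arrow and confirm it

## Task

Reset the brush-head reminder on the toothbrush charging station: with a fingertip, gently flick the blue toothed wheel clockwise (seen from above), click by click, until its red tooth rests at the black arrow, without going past it. Then press the green button fully down to confirm and let it come up again. Do not press the button before the wheel is set, do not grip or lift anything, and leave the cup, the lotion tube and the spare brush head where they are.

Things in the scene. Friction and masses are not known exactly. Their poses are not given: they have to be found in the camera images.
- station: White charging station, a flat base 150 x 250 x 20 mm (x, y, z) screwed to the ledge. Origin: centre of its underside; z up; yaw varies. On its deck (z = 20 mm): the wheel at (0, 55) mm on a grey pillar of 34 mm radius, the button at (-30, -65) mm, a charging pin 12 mm thick at (30, -95) mm, its top at 38 mm.
- wheel_axle (a point): On the wheel's upright axle, at the wheel's top face; station frame (0, 55, 59) mm. Blue disc, 38 mm radius, 14 mm thick (underside 45 mm above the ledge). Seven teeth evenly round its edge reach out to 50 mm radius, each 7 mm wide, as thick as the disc; one is red, six blue. Between two teeth a finger beside the disc has free room down to the deck.
- arrow_tip (a point): Tip of the black arrow (14 mm long, up to 18 mm wide, top 26 mm above the ledge) on the station's deck. It points in +x of the station at the axle; station frame (-54, 55, 26) mm.
- red_tooth (a point): Middle of the outer end of the red tooth, on its top edge: 50 mm from the axle, 59 mm above the ledge. A red stripe on the disc leads to it. It lies straight above and beside the arrow's tip when the wheel is set.
- wheel (a joint): Turn of the wheel in rad, growing clockwise from above; 0 when the red tooth is at the arrow. A spring pawl rests it at multiples of one click, 2*pi/7 = 0.898 rad (a tooth spacing): pushed past half a click it snaps on to the next rest, else it springs back. About 2 to 3 N sideways at a tooth's end moves it. Starts 2 to 4 clicks before the arrow (-1.8, -2.7 or -3.6). End stops at -4.94 and +1.17.
- button_top (a point): Centre of the top of the round green push button, 28 mm across, in a grey housing on the station's deck at station (-30, -65) mm.
- button (a joint): Travel of the button in m: 0 when up, 0.006 fully down; it springs back. Fully down takes 4 N.
- cup: Loose frosted plastic cup, 72 mm across the rim, 90 mm high, upright. Origin: centre of its underside.
- lotion: Loose white lotion tube standing on its round cap (40 mm across), 117 mm high. Origin: centre of its underside.
- brush_head: Loose spare brush head lying on the ledge, 75 mm long in x, 14 mm wide, 16 mm high, white with blue bristles. Origin: centre of its underside.
Things that resemble listed ones, but are neither listed nor needed, are in the scene too. Several things look just like the lotion: the one meant starts farthest from the robot's base.

How it is judged:
By the outcome, as a careful person would: the job done as asked, in the order asked, and still so for the second after the job is handed in, with the robot touching nothing.
It also fails if it takes over 67 s, if anything falls off the work surface, if the arm or the gripper's body presses on something with over 40 N, if the wrist force passes 120 N, or if a joint passes its speed limit or range.

## Robot

A 6-joint arm with a two-finger parallel gripper is mounted at the origin on the work surface. World frame = base frame: x ahead of the robot, y to its left, z up, the work surface at z = 0. Lengths are in m, angles in rad, forces in N, time in s.
With the tool pointing down it reaches from about 0.425 to 0.95 m from the base axis. Payload 3.5 kg.
Tool frame: the origin (TCP) lies midway between the tips of the shut fingers; the grasp point (between the pads) lies 19 mm behind it (ctrl.pinch_z is the distance from the TCP to the grasp point, in m); z points along the fingers, y is the line along which they close (so a half turn about z gives the same grasp; the last joint's range is limited). The gripper opens to 85 mm and grips with 20 to 120 N. Pads are 22 mm wide; open, the fingers measure 114 mm over their backs; the gripper's body (76 mm by 85 mm) begins 54 mm behind the grasp point. The pads swing forward as they close: fully open they stand 13 mm farther back than shut.
Start: joints at [1.08, 0.286, 1.577, -0, 1.279, -0.15], TCP at [0.226, 0.636, 0.231] pointing down, gripper open.
Joint ranges: [-2.77, 2.77], [-0.9, 2.22], [0.21, 2.48], [-1.53, 4.67], [0.24, 2.81], [-2.84, 2.84]. Speed limits (rad/s): [2.79, 2.79, 3.14, 3.14, 3.14, 3.14].

## Interface

Orientations are given as a unit quaternion [x, y, z, w].
In Python, from plant import get_state, viewer, sign_off, ctrl gives the robot as it stands. The module is installed in compiled form; this text tells all that it offers.
- The arm moves only by the shell command python3 -m handwheel 'ROWS' [FORCE]. ROWS is JSON, a list that holds one entry, the list of rows, each a list of 5 numbers: the finger opening in m, from 0 to 0.0854, then the shift along the tool's x, y, z in m, then the turn about the tool's z in degrees. In form: [[[claw, x, y, z, spin], ...]]. A call has 1 to 12 rows; each row shifts and turns the commanded pose from where the row before left it, along the tool's axes as they then stand; what a row does not reach is not made up. A row lasts 1/12 s, in which the tool goes at most 41.7 mm and 7.16 degrees, less where a joint would pass 70% of its speed; a pose out of reach is approached as far as the arm can. A call is refused whole if a number of a shift passes 0.0417 or a number of a turn 7.16, either way. A call with a gripper value outside its range is refused whole. The fingers move at their own pace and stop on an object; FORCE is the grip in N (left out, the last holds). Time passes only in rows, so rows that do not move let the fingers close. It gives the time, the measured TCP pose, the force, the opening and the grip force at its end, in the units of the state.
- get_state(): the state, without advancing time (a new reading comes with each control period).
- viewer.read_camera(name): name is "scene" or "top" or "wrist"; returns the picture (480x640x3 uint8, blue, green, red); there is no depth.
- viewer.camera_params(name): a dict with "fov_y" (degrees; the focal length in pixels is half the picture's height over the tangent of half this angle, whatever the lens; pixels are square), "cx", "cy" (the principal point, pixels), "k1" (the pictures are not rectified: a ray, as slopes to the right and down, at radius r is drawn at 1 + k1 r^2 times it, then the intrinsics apply), "xyz" and "attitude" of the camera in the world; the wrist camera has in their place "hand_eye" (4x4, takes a point from camera to tool coordinates, whose origin is the TCP and whose axes are the flange's). Camera axes: x right, y up, looking along -z (the intrinsics and any distortion apply to the point x, -y, -z); pixel columns grow to the right and rows downward; lengths in m; the calibration is good to about 2 mm. A picture is of the moment at which its call begins: read the wrist's pose just before it. camera_params takes no time and is no camera call.
- sign_off(): hands the job in; it is judged then, once.
Trained networks look in the newest picture that a camera, given by its name, has taken for a name from the list of things; names that differ only in an ending like _2 or _b are one class to them, and where a whole thing is asked for, a point or a joint stands for the part that bears it (a point fixed in the world has none). Each returns a list of dicts, best first, with "confidence" (0 to 1); they miss things now and then, are a little off and sometimes report something else, mostly with a low value. They report only what shows in the picture. A call takes as long as a camera call. They do not tell look-alikes from the thing itself.
- viewer.look_for(camera, name): "extent" ([left, top, width, height] as shares, 0 to 1, of the picture: columns of its width, rows of its height, round what is visible of it).
- viewer.outline_of(camera, name): "mask" (480x640 bool, what is visible of it) and "extent" ([left, top, width, height] as shares, 0 to 1, of the picture: columns of its width, rows of its height, round what is visible of it).
- viewer.pinpoint(camera, name): "xy" ([column, row] as shares, 0 to 1, of the picture: columns of its width, rows of its height: a listed point, or the origin of a listed thing).
The state is a dict: "time": time; "qpos": joint angles; "dq": joint speeds; "joint_efforts": joint torques, N m; "eef_pos": TCP position; "tcp_rot": TCP orientation; "contact_force": force on the tool from outside, world axes, zero at the start; "wrist_torque": the same for the moment, N m; "opening": opening from 0.0 (shut) to 1.0 (fully open); "finger_force": force on a finger pad.
Only numpy, scipy, OpenCV 4.12 (cv2) and the standard library are available. Lean on these libraries where they do the work, as an engineer would, in place of code of your own. Each camera call takes 0.05 s, during which the arm holds its last target. There are 200 camera calls.

## Working session

There is one attempt and no reset: what is moved stays moved. The work goes in short steps, Python scripts to look and compute and a shell command to move; the robot and the scene stay as the last step left them, time stands still between calls to the robot, and variables do not carry over. Pictures are saved under pics/ and viewed, at most 10 in all, crops included, and the job is handed in when it is done.

```bash
mkdir -p pics; cat > h.py <<'E'
import numpy as np, cv2
from scipy.spatial.transform import Rotation as R
from plant import get_state, viewer, ctrl
def cam(name):
    p=viewer.camera_params(name)
    f=240/np.tan(np.radians(p['fov_y'])/2)
    if 'hand_eye' in p:
        s=get_state(); T=np.eye(4); T[:3,:3]=R.from_quat(s['tcp_rot']).as_matrix(); T[:3,3]=s['eef_pos']
        T=T@np.array(p['hand_eye'])
    else:
        T=np.eye(4); a=np.array(p['attitude'],float)
        T[:3,:3]=a if a.shape==(3,3) else R.from_quat(a).as_matrix(); T[:3,3]=p['xyz']
    return p,f,T
def ray(name,uv,c=None):
    p,f,T=c or cam(name)
    d=np.array([(uv[0]-p['cx'])/f,(uv[1]-p['cy'])/f]); s=d.copy()
    for _ in range(30): s=d/(1+p['k1']*(s@s))
    return T[:3,3],T[:3,:3]@np.array([s[0],-s[1],-1])
def at_z(name,uv,z,c=None):
    o,d=ray(name,uv,c); return o+d*(z-o[2])/d[2]
def proj(name,X,c=None):
    p,f,T=c or cam(name)
    q=T[:3,:3].T@(np.array(X)-T[:3,3]); s=np.array([q[0],-q[1]])/-q[2]
    s=s*(1+p['k1']*(s@s)); return s*f+[p['cx'],p['cy']]
E
python3 - <<'E'
from h import *
print(get_state())
for n in ("top","scene","wrist"):
    print(n,viewer.camera_params(n)); c=cam(n)
    im=viewer.read_camera(n); cv2.imwrite(f'pics/{n}0.png',im)
    for k,z in (("wheel_axle",.059),("arrow_tip",.026),("red_tooth",.059),("button_top",.035),("station",0),("cup",0),("lotion",0),("brush_head",0)):
        for r in viewer.pinpoint(n,k)[:4]:
            uv=np.array(r['xy'])*[640,480]; print(n,k,round(r['confidence'],2),uv.round(1),at_z(n,uv,z,c).round(4))
E
```

```text
{'time': 0.0, 'qpos': array([ 1.08003501e+00,  2.87191462e-01,  1.57819059e+00, -1.62176356e-05,
        1.27858456e+00, -1.50012210e-01]), 'dq': array([ 0.00013397,  0.00124906,  0.00165416, -0.00030636,  0.00099214,
       -0.00136148]), 'joint_efforts': array([-1.44052261e-03, -4.05982769e+01, -2.92620581e+01, -2.77224490e-04,
        5.89808245e-03, -1.03628700e-06]), 'eef_pos': array([0.2252495 , 0.63560788, 0.22992261]), 'tcp_rot': array([ 1.69549062e-01,  9.85521033e-01, -1.12902498e-03, -3.66453128e-04]), 'contact_force': array([ 0.004436  ,  0.24771507, -0.01851597]), 'wrist_torque': array([-0.01589315,  0.00313813, -0.04561198]), 'finger_force': 0.0, 'opening': 0.9992337424131494}
top {'fov_y': 43.401550779879905, 'cx': 320.52703748853156, 'cy': 247.0406992452641, 'k1': -0.15714215982379595, 'xyz': array([0.46144779, 0.05515088, 1.15994862]), 'attitude': array([ 0.05821086, -0.05617261, -0.69588476,  0.71358289])}
top wheel_axle 0.86 [278.1 302.5] [0.5367 0.1355 0.059 ]
top wheel_axle 0.32 [403.8 269.6] [ 0.6029 -0.0939  0.059 ]
top arrow_tip 0.59 [284.8 331.9] [0.4843 0.12
[... 1299 characters left out ...]
 0.    ]
scene lotion 0.75 [453.2 270.5] [0.4525 0.2919 0.    ]
scene lotion 0.74 [345.3 334.1] [0.6758 0.243  0.    ]
scene brush_head 0.89 [246.3 273.6] [0.7216 0.0451 0.    ]
wrist {'fov_y': 69.86557953028155, 'cx': 319.9296884520182, 'cy': 239.73368090333045, 'k1': -0.009064789460808437, 'hand_eye': array([[-6.79221323e-04,  9.61525448e-01,  2.74715037e-01,
         6.92080574e-02],
       [ 9.99998995e-01,  3.11120952e-04,  1.38350609e-03,
         8.23970670e-04],
       [ 1.24480671e-03,  2.74715700e-01, -9.61524693e-01,
        -1.42891908e-01],
       [ 0.00000000e+00,  0.00000000e+00,  0.00000000e+00,
         1.00000000e+00]])}
wrist lotion 0.9 [142.9 443.3] [0.4539 0.2972 0.    ]
```

View pics/top0.png

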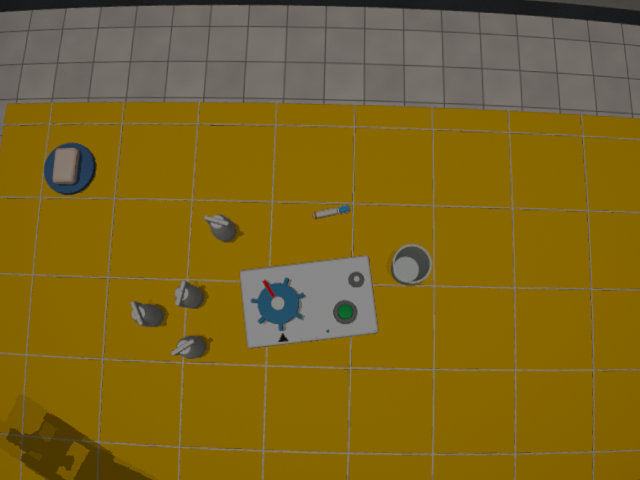

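View pics/scene0.png

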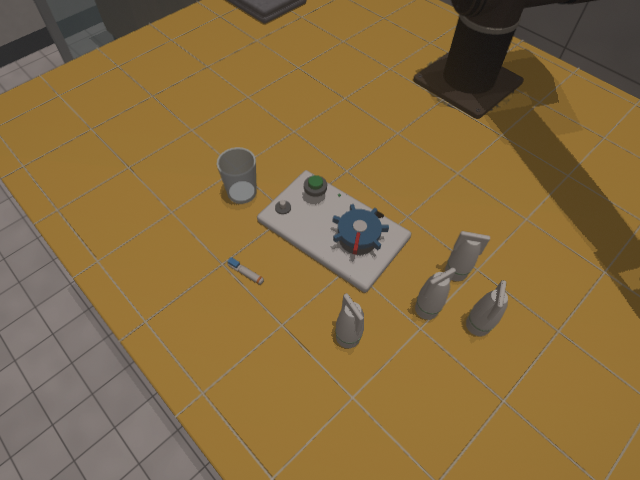

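The top picture shows the wheel at (278,302), the red tooth pointing up-left at (265,282), the arrow at (283,338) and the button at (345,312). The scene picture agrees. Red is about 205° before the arrow, so 4 clicks. Next I fit the station pose.

```bash
cat >> h.py <<'E'
from scipy.optimize import least_squares
def st2w(p,P): 
    a=p[2]; return np.array([p[0]+P[0]*np.cos(a)-P[1]*np.sin(a), p[1]+P[0]*np.sin(a)+P[1]*np.cos(a), P[2]])
E
python3 - <<'E'
from h import *
obs=[]
for n in ("top","scene"):
    c=cam(n); viewer.read_camera(n)
    for k,P in (("wheel_axle",(0,.055,.059)),("arrow_tip",(-.054,.055,.026))):
        for r in viewer.pinpoint(n,k)[:1]: obs.append((n,c,P,np.array(r['xy'])*[640,480],k))
    im=cv2.imread(f'pics/{n}0.png'); hsv=cv2.cvtColor(im,cv2.COLOR_BGR2HSV)
    g=cv2.inRange(hsv,(50,90,40),(80,255,255)); nn,l,s,ce=cv2.connectedComponentsWithStats(g)
    i=1+np.argmax(s[1:,4]); print(n,'green',s[i],ce[i]); obs.append((n,c,(-.03,-.065,None),ce[i],'btn'))
    m=viewer.outline_of(n,"station")
    m=max(m,key=lambda r:r['confidence'])['mask'].astype(np.uint8)
    print(n,m.sum())
    if n=="top":
        ct=max(cv2.findContours(m,0,1)[0],key=cv2.contourArea)
        pts=np.array([at_z(n,q[0],.02,c)[:2] for q in cv2.convexHull(ct)],np.float32); print(cv2.minAreaRect(pts))
def res(v):
    out=[]
    for n,c,P,uv,k in obs:
        P=(P[0],P[1],v[3] if P[2] is None else P[2]); out+=list(proj(n,st2w(v,P),c)-uv)
    return out
f=least_squares(res,[.54,.086,.1,.035],loss='soft_l1'); print(f.x.round(4),np.degrees(f.x[2]))
for o,r in zip(obs,np.reshape(res(f.x),(-1,2))): print(o[0],o[4],r.round(1))
for P in ((0,.055,.059),(-.03,-.065,.035)): print(st2w(f.x,P))
E
```

```text
top green [338 304  15  15 181] [344.85082873 311.24861878]
top 10303
((0.5436046123504639, 0.08193989843130112), (0.1503012627363205, 0.25208768248558044), 8.365132331848145)
scene green [309 176  14  12 125] [315.376 181.176]
scene 9512
[0.5428 0.0819 0.1564 0.0617] 8.96212982627959
top wheel_axle [ 0.3 -0.1]
top arrow_tip [-0.2 -1.1]
top btn [0.2 0.3]
scene wheel_axle [1.6 0.3]
scene arrow_tip [-0.  -0.7]
scene btn [-0.2 -0. ]
[0.53419633 0.13622298 0.059     ]
[0.52325638 0.01301455 0.035     ]
```

```bash
python3 -m handwheel '[[[0,-0.0319,-0.0216,0,0],[0,-0.0319,-0.0216,0,0],[0,-0.0319,-0.0216,0,0],[0,-0.0319,-0.0216,0,0],[0,-0.0319,-0.0216,0,0],[0,-0.0319,-0.0216,0,0],[0,-0.0319,-0.0216,0,0],[0,-0.0319,-0.0216,0,0]]]'; python3 -m handwheel '[[[0,-0.0319,-0.0216,0,0],[0,-0.0319,-0.0216,0,0],[0,-0.0319,-0.0216,0,0],[0,-0.0319,-0.0216,0,0],[0,-0.0319,-0.0216,0,0],[0,-0.0319,-0.0216,0,0],[0,-0.0319,-0.0216,0,0],[0,-0.0319,-0.0216,0,0]]]';  python3 -m handwheel '[[[0,0,0,0,6.2],[0,0,0,0,6.2],[0,0,0,0,6.2],[0,0,0,0,6.2],[0,0,0,0,6.2],[0,0,0,0,6.2],[0,0,0,0,6.2],[0,0,0,0,6.2],[0,0,0,0,6.2],[0,0,0,0,6.2],[0,0,0,0,0],[0,0,0,0,0]]]'
python3 - <<'E'
from h import *
n="wrist"; c=cam(n); im=viewer.read_camera(n); cv2.imwrite('pics/w1.png',im)
s=get_state(); print(s['eef_pos'],s['qpos'].round(2),s['contact_force'],R.from_quat(s['tcp_rot']).as_matrix().round(3))
for k,z in (("wheel_axle",.059),("arrow_tip",.026),("red_tooth",.059),("button_top",.05)):
  for r in viewer.pinpoint(n,k)[:2]:
    uv=np.array(r['xy'])*[640,480]; print(k,round(r['confidence'],2),uv.round(1),at_z(n,uv,z,c).round(4))
p=[.5432,.082,np.radians(8.5)]
for P in ((0,.055,.059),(-.054,.055,.026),(.075,.125,.02),(-.075,.125,.02)): print(P,proj(n,st2w(p,P),c).round(1))
print('tcp',proj(n,s['eef_pos'],c))
E
```

```text
time: 2.42
eef_pos: [0.4091, 0.3865, 0.2316]
tcp_rot: [0.169, 0.986, 0.0, 0.0]
contact_force: [0.8, 1.4, 0.6]
opening: 0.001
finger_force: 0.0
time: 3.08
eef_pos: [0.592, 0.1381, 0.2316]
tcp_rot: [0.17, 0.985, 0.0, 0.0]
contact_force: [0.8, 0.0, 1.2]
opening: -0.002
finger_force: 0.0
time: 4.08
eef_pos: [0.5911, 0.1399, 0.2314]
tcp_rot: [0.652, 0.758, 0.0, 0.0]
contact_force: [-0.6, -0.1, -0.5]
opening: 0.002
finger_force: 0.0
[0.59112189 0.13985716 0.23138853] [ 0.07  0.14  1.75 -0.    1.25 -0.09] [ 0.02979185 -0.56441463  0.5354143 ] [[-0.15   0.989  0.   ]
 [ 0.989  0.15  -0.   ]
 [-0.     0.    -1.   ]]
arrow_tip 0.69 [213.6 206.6] [0.4828 0.1292 0.026 ]
red_tooth 0.95 [304.2 191.2] [0.5735 0.1636 0.059 ]
red_tooth 0.31 [212.6 207.7] [0.4913 0.1356 0.059 ]
button_top 0.88 [239.2 331.2] [0.5253 0.0043 0.05  ]
(0, 0.055, 0.059) [259.4 213.8]
(-0.054, 0.055, 0.026) [212.4 207.2]
(0.075, 0.125, 0.02) [338.7 136.3]
(-0.075, 0.125, 0.02) [187.1 136.2]
tcp [318.47050207 301.23034464]
```

View pics/w1.png

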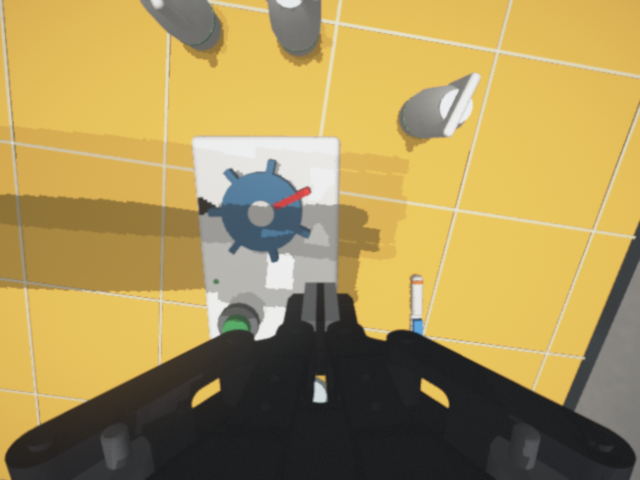

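The wrist view shows the wheel at about (261,214), with the red tooth to the right at (308,190), station angle about 26°, and the arrow at (208,206). That confirms four clicks. The shut fingertips are at about (303-337, 285).

```bash
python3 - <<'E'
from h import *
n="wrist"; c=cam(n); s=get_state(); M=R.from_quat(s['tcp_rot']).as_matrix()
for z in (0,-.01,-.02,-.03):
  for x in (.011,-.011):
    print(z,x,[proj(n,s['eef_pos']+M@[x,y,z],c).round(0).tolist() for y in (-.0145,-.0075,.0075,.0145)])
im=cv2.imread('pics/w1.png')[265:365,260:380]; cv2.imwrite('pics/w1c.png',cv2.resize(im,None,fx=5,fy=5,interpolation=3))
E
```

```text
0 0.011 [[286.0, 279.0], [302.0, 279.0], [335.0, 279.0], [351.0, 279.0]]
0 -0.011 [[287.0, 323.0], [302.0, 323.0], [335.0, 323.0], [350.0, 323.0]]
-0.01 0.011 [[284.0, 288.0], [300.0, 288.0], [336.0, 288.0], [353.0, 288.0]]
-0.01 -0.011 [[285.0, 334.0], [301.0, 334.0], [336.0, 334.0], [352.0, 334.0]]
-0.02 0.011 [[281.0, 299.0], [299.0, 298.0], [337.0, 298.0], [355.0, 298.0]]
-0.02 -0.011 [[283.0, 348.0], [300.0, 348.0], [337.0, 348.0], [354.0, 348.0]]
-0.03 0.011 [[278.0, 311.0], [297.0, 311.0], [339.0, 311.0], [358.0, 311.0]]
-0.03 -0.011 [[280.0, 363.0], [298.0, 363.0], [338.0, 363.0], [356.0, 363.0]]
```

View pics/w1c.png

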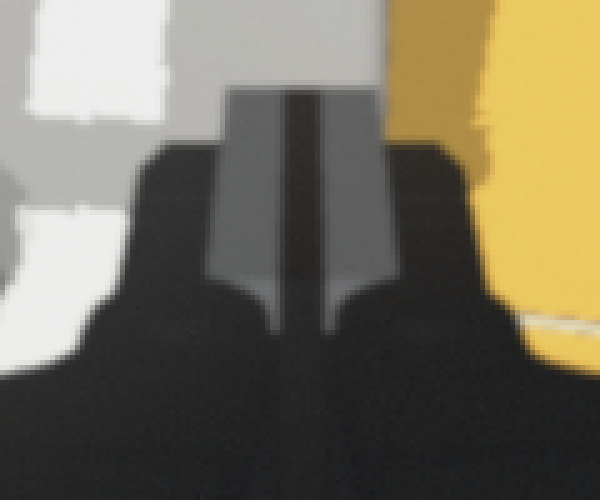

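```bash
python3 -m handwheel '[[[0,0,0,0,-7.1],[0,0,0,0,-7.1],[0,0,0,0,-7.1],[0,0,0,0,-7.1],[0,0,0,0,-7.1],[0,0,0,0,-7.1],[0,0,0,0,-7.1],[0,0,0,0,-7.1],[0,0,0,0,-7.1],[0,0,0,0,-7.1],[0,0,0,0,-7.1],[0,0,0,0,-7.1]]]' >/dev/null; python3 -m handwheel '[[[0,0,0.025,0.02,-4.7],[0,0,0.025,0.02,0],[0,0,0,0.02,0],[0,0,0,0,0],[0,0,0,0,0]]]'
cat >> h.py <<'E'
ST=[.5432,.082,np.radians(8.5)]
def rel(st=ST):
    "TCP relative to the axle in the station frame, mm; tool x heading rel. to station, deg"
    s=get_state(); d=s['eef_pos']-st2w(st,(0,.055,0)); a=st[2]
    M=R.from_quat(s['tcp_rot']).as_matrix(); h=np.degrees(np.arctan2(M[1,0],M[0,0])-a)
    q=R.from_euler('z',-a).apply(d)*1000
    print('t',round(s['time'],2),'rel',q.round(1),'head',round(h%360,1),'F',R.from_euler('z',-a).apply(s['contact_force']).round(1)); return q
E
python3 - <<'E'
from h import *
rel(); n='wrist';c=cam(n); im=viewer.read_camera(n); cv2.imwrite('pics/w2.png',im)
for k,z in (("wheel_axle",.059),("arrow_tip",.026),("red_tooth",.059),("button_top",.05)):
  for r in viewer.pinpoint(n,k)[:1]:
    uv=np.array(r['xy'])*[640,480]; X=at_z(n,uv,z,c); print(k,round(r['confidence'],2),uv.round(1),X.round(4), R.from_euler('z',-ST[2]).apply(X-st2w(ST,(0,.055,0))).round(4))
E
```

```text
time: 5.75
eef_pos: [0.585, 0.1895, 0.17]
tcp_rot: [-0.073, 0.997, -0.0, -0.002]
contact_force: [0.7, 0.2, -0.2]
opening: -0.001
finger_force: 0.0
t 5.75 rel [ 57.2  45.1 170. ] head 179.9 F [ 0.7  0.1 -0.2]
wheel_axle 0.73 [260.  159.4] [0.5348 0.1385 0.059 ] [0.     0.0021 0.059 ]
arrow_tip 0.81 [262.1  89.4] [0.4841 0.1294 0.026 ] [-0.0514  0.0006  0.026 ]
red_tooth 0.94 [285.2 224.2] [0.5798 0.1622 0.059 ] [0.048  0.0189 0.059 ]
button_top 0.7 [ 81.8 116.8] [0.524  0.0056 0.05  ] [-0.0303 -0.1277  0.05  ]
```

View pics/w2.png

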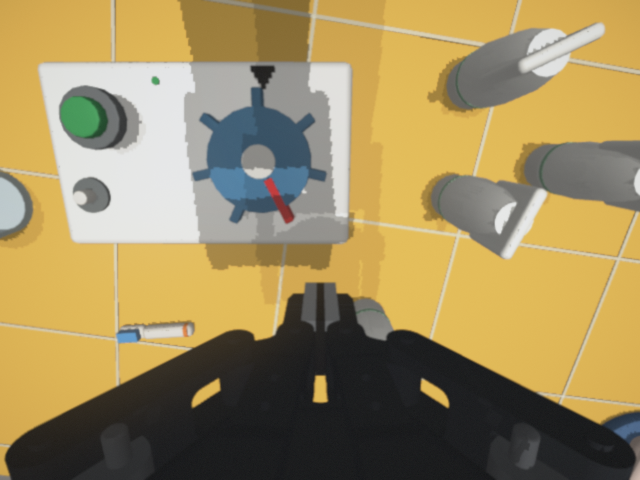

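The wheel is at (258,160) with red at (290,215) and the arrow tip at (262,88), and all match the pose fit. Next I lower outside the wheel, move in, and push.

```bash
python3 -m handwheel '[[[0,-0.011,0,0.03,0],[0,0,0,0.03,0],[0,0,0,0.03,0],[0,0,0,0.02,0],[0,0,0,0.01,0],[0,0,0,0,0],[0,0,0,0,0]]]'>/dev/null; python3 -c "from h import *; rel()"
python3 -m handwheel '[[[0,0.008,0,0,0],[0,0.008,0,0,0],[0,0,0,0,0],[0,0,0,0,0]]]'>/dev/null; python3 -c "from h import *; rel()"
```

```text
t 6.58 rel [69.8 44.8 52.3] head 179.9 F [0.5 0.  0.9]
t 6.92 rel [53.  45.2 52.5] head 179.9 F [-0.3 -0.1 -0.4]
```

```bash
python3 -m handwheel '[[[0,0.001,0,0.004,0],[0,0,-0.008,0,0],[0,0,-0.004,0,0],[0,0,-0.003,0,0],[0,0,-0.003,0,0],[0,0,-0.003,0,0],[0,0,0,0,0]]]'>/dev/null; python3 -c "from h import *; rel()"
python3 -m handwheel '[[[0,0,-0.003,0,0],[0,0,-0.003,0,0],[0,0,-0.003,0,0],[0,0,0,0,0]]]'>/dev/null; python3 - <<'E'
from h import *
rel(); im=viewer.read_camera('wrist'); cv2.imwrite('pics/w3.png',im)
E
```

```text
t 7.5 rel [55.7 23.6 48.1] head 179.8 F [ 8.   2.3 -4.8]
t 7.83 rel [56.4 13.7 48.4] head 179.8 F [ 9.2 -0.1 -5.4]
```

View pics/w3.png

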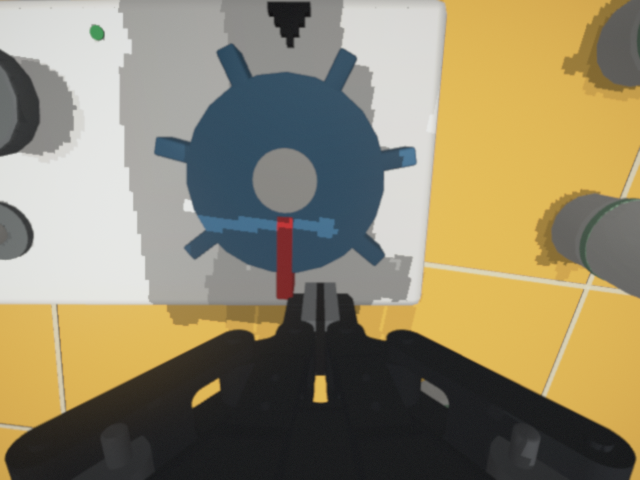

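The tooth tip is at (286,298) and the finger tip at (303-337, 285). The red tooth is at the half-click. The wider finger back is rubbing on the tooth end, giving about 9 N radially. I'll ease outward, finish this click, then use an arc path for the others.

```bash
python3 -m handwheel '[[[0,-0.003,0,0,0],[0,-0.001,-0.002,0,0],[0,0,-0.004,0,0],[0,0,-0.004,0,0],[0,0,-0.004,0,0],[0,0,0,0,0],[0,0,0,0,0]]]'>/dev/null; cat > look.py <<'E'
from h import *
import sys
def look(save=None):
    rel(); c=cam('wrist'); im=viewer.read_camera('wrist')
    if save: cv2.imwrite(save,im)
    hsv=cv2.cvtColor(im,cv2.COLOR_BGR2HSV)
    m=cv2.inRange(hsv,(0,150,60),(6,255,255))|cv2.inRange(hsv,(174,150,60),(180,255,255))
    n,l,s,ce=cv2.connectedComponentsWithStats(m)
    for i in range(1,n):
        if s[i,4]>100:
            X=at_z('wrist',ce[i],.059,c); q=R.from_euler('z',-ST[2]).apply(X-st2w(ST,(0,.055,0)))
            print('red',s[i],'r',(np.hypot(q[0],q[1])*1000).round(1),'ang',np.degrees(np.arctan2(q[1],q[0])).round(1))
look(sys.argv[1] if len(sys.argv)>1 else None)
E
python3 look.py
```

```text
t 8.47 rel [54.8  0.8 46.8] head 179.8 F [0.2 0.1 0. ]
red [ 262  216   47   79 1135] r 32.3 ang -23.4
```

```bash
python3 -m handwheel '[[[0,-0.016,0,0,0],[0,0.0005,0.009,0,-7],[0,0.0005,0.009,0,-7],[0,0.0005,0.009,0,-7],[0,0.0005,0.009,0,-7],[0,0.0005,0.009,0,-7],[0,0.0005,0.009,0,-7],[0,0,0,0,0],[0,0,0,0,0]]]'>/dev/null; cat >> h.py <<'E'
def polar():
    q=rel(); print('radius',np.hypot(q[0],q[1]).round(1),'phi',np.degrees(np.arctan2(q[1],q[0])).round(1))
E
python3 -c "from h import *; polar()"
```

```text
t 9.27 rel [52.7 51.  47. ] head 221.8 F [-0.  -0.5 -0. ]
radius 73.4 phi 44.1
```

```bash
python3 -m handwheel '[[[0,0.009,0,0,0],[0,0.0083,0,0,0],[0,0,0,0,0],[0,0,0,0,0]]]'>/dev/null; python3 -c "from h import *; polar()"
python3 -m handwheel '[[[0,0.0001,-0.0035,0,3.6],[0,0.0001,-0.0035,0,3.6],[0,0.0001,-0.0035,0,3.6],[0,0.0001,-0.0035,0,3.6],[0,0.0001,-0.0035,0,3.6],[0,0.0001,-0.0035,0,3.6],[0,0,0,0,0]]]'>/dev/null; python3 -c "from h import *; polar()"
python3 -m handwheel '[[[0,0.0001,-0.0035,0,3.6],[0,0.0001,-0.0035,0,3.6],[0,0.0001,-0.0035,0,3.6],[0,0.0001,-0.0035,0,3.6],[0,0.0001,-0.0035,0,3.6],[0,0.0001,-0.0035,0,3.6],[0,0,0,0,0],[0,0,0,0,0]]]'>/dev/null; python3 -c "from h import *; polar()"; python3 look.py pics/w4.png
```

```text
t 9.6 rel [40.8 38.5 47.7] head 221.8 F [ 2.2  1.6 -0.5]
radius 56.1 phi 43.3
t 10.18 rel [52.1 20.3 47.6] head 200.1 F [1.3 0.6 0.6]
radius 55.9 phi 21.3
t 10.85 rel [54.3  0.3 47.1] head 178.8 F [-0.2  0.3  0.8]
radius 54.3 phi 0.3
t 10.85 rel [54.3  0.3 47.1] head 178.8 F [-0.2  0.3  0.8]
red [ 199  189   84   32 1136] r 29.5 ang -74.3
```

View pics/w4.png

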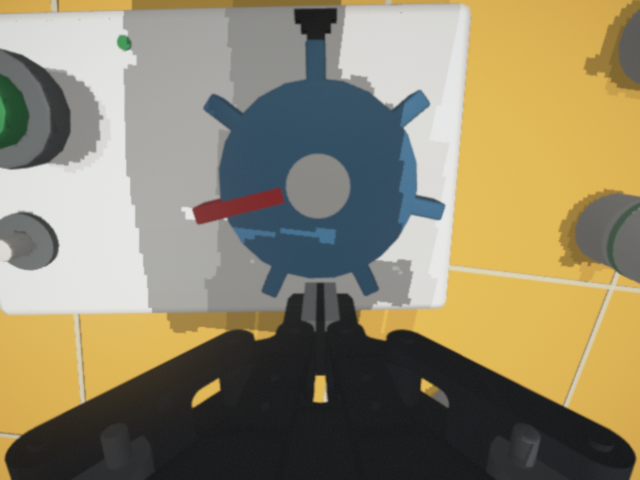

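Two clicks are done: red is at (195,215), on the button side, a tooth sits at the arrow, and the finger is free between teeth. I'll repeat the cycle.

```bash
python3 -m handwheel '[[[0,-0.018,0,0,0],[0,0.0005,0.009,0,-7],[0,0.0005,0.009,0,-7],[0,0.0005,0.009,0,-7],[0,0.0005,0.009,0,-7],[0,0.0005,0.009,0,-7],[0,0.0005,0.009,0,-7],[0,0,0,0,0],[0,0.009,0,0,0],[0,0.0088,0,0,0],[0,0,0,0,0],[0,0,0,0,0]]]'>/dev/null; python3 -c "from h import *; polar()"
python3 -m handwheel '[[[0,0.0001,-0.0035,0,3.6],[0,0.0001,-0.0035,0,3.6],[0,0.0001,-0.0035,0,3.6],[0,0.0001,-0.0035,0,3.6],[0,0.0001,-0.0035,0,3.6],[0,0.0001,-0.0035,0,3.6],[0,0.0001,-0.0035,0,3.6],[0,0.0001,-0.0035,0,3.6],[0,0.0001,-0.0035,0,3.6],[0,0.0001,-0.0035,0,3.6],[0,0.0001,-0.0035,0,3.6],[0,0.0001,-0.0035,0,3.6]]]'>/dev/null;  python3 -m handwheel '[[[0,0,0,0,0],[0,0,0,0,0]]]'>/dev/null; python3 -c "from h import *; polar()"; python3 look.py
```

```text
t 11.9 rel [42.  38.  47.6] head 220.5 F [ 2.7  2.2 -0.8]
radius 56.6 phi 42.1
t 13.07 rel [54.9 -0.8 47.1] head 177.5 F [ 0.2 -0.4 -0.1]
radius 54.9 phi -0.9
t 13.07 rel [54.9 -0.8 47.1] head 177.5 F [ 0.2 -0.4 -0.1]
red [ 203   96   87   71 1579] r 31.3 ang -128.0
```

```bash
python3 -m handwheel '[[[0,-0.018,0,0,0],[0,0.0005,0.0093,0,-7.1],[0,0.0005,0.0093,0,-7.1],[0,0.0005,0.0093,0,-7.1],[0,0.0005,0.0093,0,-7.1],[0,0.0005,0.0093,0,-7.1],[0,0.0005,0.0093,0,-7.1],[0,0,0,0,0],[0,0.009,0,0,0],[0,0.0085,0,0,0],[0,0,0,0,0],[0,0,0,0,0]]]'>/dev/null; python3 -c "from h import *; polar()"
python3 -m handwheel '[[[0,0.0001,-0.0035,0,3.6],[0,0.0001,-0.0035,0,3.6],[0,0.0001,-0.0035,0,3.6],[0,0.0001,-0.0035,0,3.6],[0,0.0001,-0.0035,0,3.6],[0,0.0001,-0.0035,0,3.6],[0,0.0001,-0.0035,0,3.6],[0,0.0001,-0.0035,0,3.6],[0,0.0001,-0.0035,0,3.6],[0,0.0001,-0.0035,0,3.6],[0,0.0001,-0.0035,0,3.6],[0,0.0001,-0.0035,0,3.6]]]'>/dev/null;  python3 -m handwheel '[[[0,0,0,0,0],[0,0,0,0,0]]]'>/dev/null; python3 -c "from h import *; polar()"; python3 look.py
```

```text
t 14.12 rel [42.5 38.6 47.5] head 219.9 F [ 0.5 -0.9 -0.1]
radius 57.4 phi 42.3
t 15.28 rel [57.1 -0.4 47.7] head 176.9 F [ 4.2 -0.9 -1.2]
radius 57.1 phi -0.4
t 15.28 rel [57.1 -0.4 47.7] head 176.9 F [ 4.2 -0.9 -1.2]
red [ 268   36   43  107 1715] r 31.7 ang -168.7
```

```bash
python3 -m handwheel '[[[0,-0.008,0,0,0],[0,-0.012,0,0,0],[0,0,0,-0.02,0],[0,0,0,-0.03,0],[0,0,0,-0.03,0],[0,0,0,0,0],[0,0,0,0,0]]]'; python3 look.py pics/w5.png; python3 - <<'E'
from h import *
c=cam('wrist')
for z in (.04,.05,.06):
  for r in viewer.pinpoint('wrist','button_top')[:1]:
    uv=np.array(r['xy'])*[640,480]; print(r['confidence'],uv,at_z('wrist',uv,z,c))
for r in viewer.pinpoint('wrist','arrow_tip')[:1]: print('arrow',np.array(r['xy'])*[640,480])
print([proj('wrist',st2w(ST,(-.03,-.065,z)),c).round(1) for z in (.04,.05,.06)])
E
```

```text
time: 15.92
eef_pos: [0.6114, 0.1478, 0.13]
tcp_rot: [-0.047, 0.999, 0.0, 0.002]
contact_force: [-0.1, -0.5, -0.3]
opening: 0.003
finger_force: 0.0
t 15.92 rel [ 77.2   0.  130. ] head 176.9 F [-0.2 -0.5 -0.3]
red [305  36  12  68 608] r 31.8 ang 178.2
0.81 [96.512 84.192] [ 5.19674815e-01 -1.13496331e-04  4.00000000e-02]
0.81 [96.512 84.192] [0.52061714 0.00603085 0.05      ]
0.81 [96.512 84.192] [0.52155947 0.01217519 0.06      ]
arrow [309.824  42.912]
[array([118.5,  92.2]), array([109. ,  89.9]), array([98.7, 87.4])]
```

View pics/w5.png

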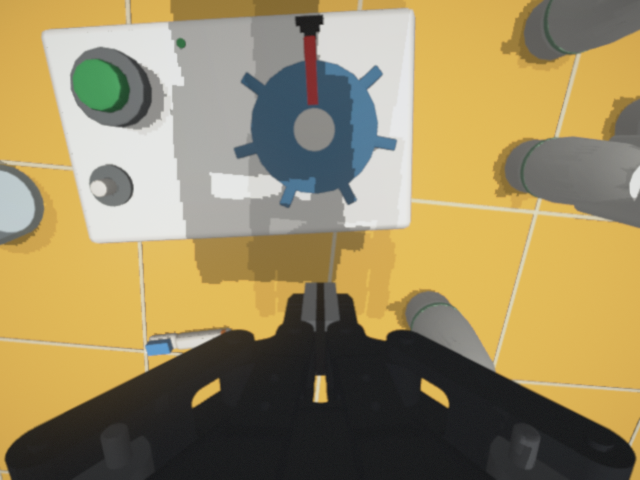

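Red rests at the arrow at (310,40), and the force is zero. The button is at (98,85). Moving over it.

```bash
python3 -m handwheel '[[[0,0.0201,-0.0251,0,0],[0,0.0201,-0.0251,0,0],[0,0.0201,-0.0251,0,0],[0,0.0201,-0.0251,0,0],[0,0.0201,-0.0251,0,0],[0,0,0,0.03,0],[0,0,0,0.02,0],[0,0,0,0,0],[0,0,0,0,0]]]'>/dev/null; python3 - <<'E'
from h import *
rel()
for n in ('top','scene'):
    im=viewer.read_camera(n); cv2.imwrite(f'pics/{n}1.png',im)
    c=cam(n); print(n,'tcp',proj(n,get_state()['eef_pos'],c).round(1),'button seen first at',{'top':(344.9,311.2),'scene':(315.4,181.2)}[n],[proj(n,get_state()['eef_pos']*[1,1,0]+[0,0,z],c).round(1).tolist() for z in (.05,.06)])
im=cv2.imread('pics/scene1.png')[120:270,240:440]; cv2.imwrite('pics/s1c.png',cv2.resize(im,None,fx=4,fy=4,interpolation=3))
E
```

```text
t 16.92 rel [ -32.9 -119.8   75.5] head 176.9 F [-0.1  0.4  0.1]
top tcp [345.4 311.9] button seen first at (344.9, 311.2) [[344.8, 312.7], [345.0, 312.4]]
scene tcp [315.5 175. ] button seen first at (315.4, 181.2) [[315.4, 185.1], [315.5, 181.6]]
```

View pics/s1c.png

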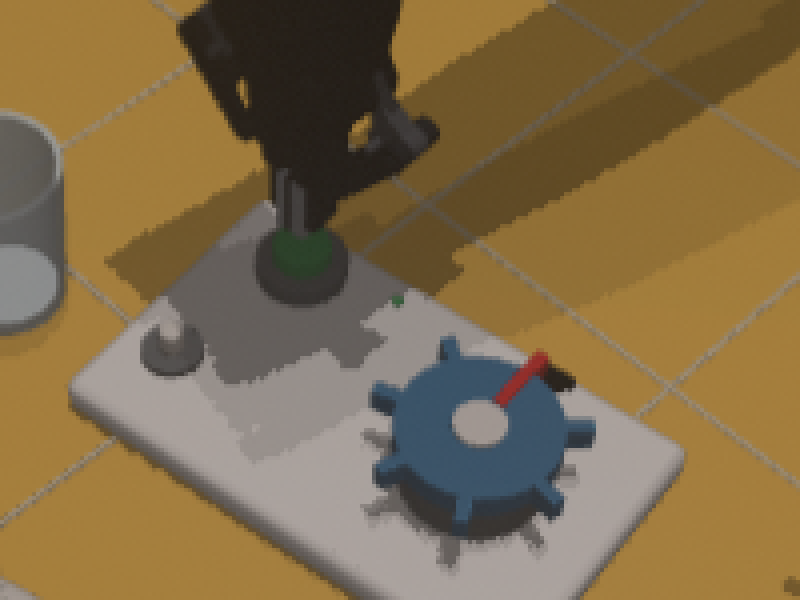

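The scene crop shows the red tooth at the arrow and the fingertip right over the green button. I'll descend in small steps.

```bash
python3 -m handwheel '[[[0,-0.002,0,0.006,0],[0,0,0,0.005,0],[0,0,0,0.002,0],[0,0,0,0,0]]]'>/dev/null; python3 -c "from h import *; rel()"; for i in 1 2 3; do python3 -m handwheel '[[[0,0,0,0.002,0],[0,0,0,0,0]]]'>/dev/null; python3 -c "from h import *; rel()"; done
```

```text
t 17.35 rel [ -28.7 -120.3   64.4] head 176.9 F [0.3 0.8 1.8]
t 17.52 rel [ -28.7 -120.3   62.7] head 176.9 F [1.5 1.2 2. ]
t 17.68 rel [ -28.8 -120.3   60.7] head 176.9 F [1.2 1.3 3.4]
t 17.85 rel [ -28.7 -120.4   60. ] head 176.9 F [-2.1  2.1  9.7]
```

```bash
for i in 1 2; do python3 -m handwheel '[[[0,0,0,0.0015,0],[0,0,0,0,0],[0,0,0,0,0]]]'>/dev/null; python3 -c "from h import *; rel()"; done
```

```text
t 18.1 rel [ -28.6 -120.4   59.8] head 176.9 F [-4.3  3.2 16.7]
t 18.35 rel [ -28.6 -120.4   59.6] head 176.9 F [-8.6  3.3 24.5]
```

```bash
python3 -m handwheel '[[[0,0,0,-0.005,0],[0,0,0,-0.01,0],[0,0,0,-0.03,0],[0,0,0,-0.04,0],[0,-0.03,0,-0.04,0],[0,-0.03,0,0,0],[0,-0.03,0,0,0],[0,0,0,0,0],[0,0,0,0,0],[0,0,0,0,0]]]'; python3 - <<'E'
from h import *
n='wrist'; im=viewer.read_camera(n); c=cam(n)
hsv=cv2.cvtColor(im,cv2.COLOR_BGR2HSV)
g=cv2.inRange(hsv,(50,90,40),(80,255,255)); nn,l,s,ce=cv2.connectedComponentsWithStats(g); i=1+np.argmax(s[1:,4])
print('green',s[i],ce[i],[proj(n,st2w(ST,(-.03,-.065,z)),c).round(1).tolist() for z in (.055,.061,.065)])
m=cv2.hconcat([im]); cv2.imwrite('pics/w6.png',m)
E
```

```text
time: 19.18
eef_pos: [0.607, 0.0209, 0.1721]
tcp_rot: [-0.047, 0.999, 0.0, -0.002]
contact_force: [0.5, 0.1, 0.8]
opening: -0.001
finger_force: 0.0
green [ 303  101   38   40 1161] [321.24547804 120.29888028] [[319.8, 120.5], [319.8, 119.9], [319.8, 119.5]]
```

View pics/w6.png

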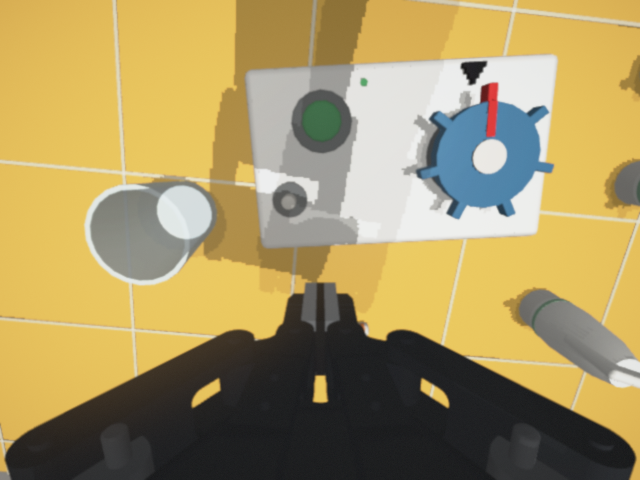

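The button (321,120) is up and clear. The red tooth (489,90) is still at the arrow, with the offset from (474,72) due to parallax. Cup and tubes have not moved.

```bash
python3 -c "
from plant import sign_off; print(sign_off())"
```

```text
the job is handed in; nothing more can be done
None
```

I turned the wheel four clicks clockwise so the red tooth rests at the arrow, pressed the green button to its stop and let it come back up, then handed the job in at about 19 s with the arm touching nothing.

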